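Line up the reagent bottles by size

ROBOT

A 6-joint arm with a two-finger parallel gripper is mounted at the origin on the work surface. World frame = base frame: x ahead of the robot, y to its left, z up, the work surface at z = 0. Lengths are in m, angles in degrees, forces in N, time in s.
With the tool pointing down it reaches from about 0.3 to 0.75 m from the base axis. Payload 8.5 kg.
Tool frame: the origin (TCP) lies on the centre line of the jaws, within the pads' length; the fingertips stand 19 mm ahead of it and the grasp point (between the pads) is the TCP (env.tcp_to_tips is the z of the fingertips in the tool frame, in m); z points along the fingers, y is the line along which they close (so a half turn about z gives the same grasp; the last joint's range is limited). The gripper opens to 85 mm and grips with 20 to 120 N. Pads are 22 mm wide; open, the fingers measure 114 mm over their backs; the gripper's body (76 mm by 85 mm) begins 54 mm behind the grasp point. The pads swing forward as they close: fully open they stand 13 mm farther back than shut.
Start: joints at [55.273, 21.807, 74.336, -0, 83.858, -12.336], TCP at [0.21, 0.509, 0.25] pointing down, gripper open.
Joint ranges: [-178.18, 178.18], [-50.72, 133.34], [12.68, 142.11], [-81.47, 261.47], [9.98, 163.14], [-165.26, 165.26]. Speed limits (degrees/s): [136.94, 136.94, 180, 180, 180, 180].

INTERFACE

Orientations are given as a 3x3 rotation matrix whose columns are the frame's x, y, z axes.
In Python, from rig import env gives the robot as it stands.
- The arm moves only by the tool servo_tool, never from a script. Its argument "steps" is a list of rows, each an object of numbers: "tx", "ty", "tz": the shift along the world's x, y, z in cm; "yaw": the turn about the world's z in degrees; "claw": the finger opening in cm, from 0 to 8.54. In form: [{"tx": .., "ty": .., "tz": .., "yaw": .., "claw": ..}, ...]. A call has 1 to 20 rows; each row shifts and turns the commanded pose from where the row before left it; what a row does not reach is not made up. A row lasts 1/10 s, in which the tool goes at most 50 mm and 8.59 degrees, less where a joint would pass 70% of its speed; a pose out of reach is approached as far as the arm can. A call with a gripper value outside its range is refused whole. The fingers move at their own pace and stop on an object; "newtons" is the grip in N (left out, the last holds). Time passes only in rows, so rows that do not move let the fingers close. It gives the time, the measured TCP pose, the force, the opening and the grip force at its end, in the units of the state.
- env.observe(): the state, without advancing time (a new reading comes with each control period).
- env.get_image(name): name is "scene" or "top" or "wrist"; returns (picture, depth): 420x560x3 uint8, red, green, blue; 420x560 float32, m along the optical axis (not along the pixel's ray), 0 where there is no reading.
- env.camera_model(name): a dict with "fovy" (degrees; the focal length in pixels is half the picture's height over the tangent of half this angle, whatever the lens; pixels are square), "cx", "cy" (the principal point, pixels), "T" (4x4, takes a point from camera to world coordinates). Camera axes: x right, y down, z forward; pixel columns grow to the right and rows downward; lengths in m; the calibration is good to about 2 mm. A picture is of the moment at which its call begins: read the wrist's pose just before it. camera_model takes no time and is no camera call; for the wrist camera it gives the pose at the moment of the call.
- env.close_job(): hands the job in; it is judged then, once.
The state is a dict: "time_s": time; "q": joint angles; "qvel": joint speeds; "joint_efforts": joint torques, N m; "position": TCP position; "tool_rot": TCP orientation; "ft_force": force on the tool from outside, world axes, zero at the start; "wrist_torque": the same for the moment, N m; "grip_width": finger opening in m; "gripper_force": force on a finger pad.
Only numpy, scipy, OpenCV 4.12 (cv2) and the standard library are available. Lean on these libraries where they do the work, as an engineer would, in place of code of your own. Each camera call takes 0.05 s, during which the arm holds its last target. There are 200 camera calls.

TASK

Line up the four amber bottles in order of size on the aluminium stand, one upright in the middle of each round pad: the largest on the pad next to the stand's upright end plate, then ever smaller to the smallest at the open end. Set each bottle down rather than dropping it, knock none over, and leave the flask and the white beaker standing where they are.

Things in the scene. Friction and masses are not known exactly. Their poses are not given: they have to be found in the camera images.
- bottle_xl_center (a point): the largest of four round amber bottles with white caps: 58 mm in diameter, 112 mm tall; straight wall up to 78 mm, then a shoulder and the cap, 44 mm across; 210 to 390 g. Point on its axis, half-way up; z up. Starts upright on a dark flat mat 5 mm thick, among bottles, flask and beaker (shuffled on a 2 by 3 grid, about 110 mm apart)
- bottle_l_center (a point): the second largest of four round amber bottles with white caps: 50 mm in diameter, 93 mm tall; straight wall up to 65 mm, then a shoulder and the cap, 38 mm across; 133 to 247 g. Point on its axis, half-way up; z up. Starts upright on a dark flat mat 5 mm thick, among bottles, flask and beaker (shuffled on a 2 by 3 grid, about 110 mm apart)
- bottle_m_center (a point): the second smallest of four round amber bottles with white caps: 42 mm in diameter, 76 mm tall; straight wall up to 53 mm, then a shoulder and the cap, 32 mm across; 77 to 143 g. Point on its axis, half-way up; z up. Starts upright on a dark flat mat 5 mm thick, among bottles, flask and beaker (shuffled on a 2 by 3 grid, about 110 mm apart)
- bottle_s_center (a point): the smallest of four round amber bottles with white caps: 34 mm in diameter, 60 mm tall; straight wall up to 42 mm, then a shoulder and the cap, 26 mm across; 42 to 78 g. Point on its axis, half-way up; z up. Starts upright on a dark flat mat 5 mm thick, among bottles, flask and beaker (shuffled on a 2 by 3 grid, about 110 mm apart)
- pad1: first pad, next to the upright end plate: one of four like flat round rubber pads, 72 mm across, in a row at 84 mm spacing on a low fixed aluminium stand, which may lie at any angle, left or right. Origin: centre of the pad's top face, 9 mm above the table; y along the row towards the end plate, z up. The plate crosses one end of the row, 50 mm high, 12 mm thick, dark, its face 74 mm from this origin
- pad2: second pad from the end plate: one of four like flat round rubber pads, 72 mm across, in a row at 84 mm spacing on a low fixed aluminium stand, which may lie at any angle, left or right. Origin: centre of the pad's top face, 9 mm above the table; y along the row towards the end plate, z up
- pad3: third pad from the end plate: one of four like flat round rubber pads, 72 mm across, in a row at 84 mm spacing on a low fixed aluminium stand, which may lie at any angle, left or right. Origin: centre of the pad's top face, 9 mm above the table; y along the row towards the end plate, z up
- pad4: fourth pad, at the open end, farthest from the end plate: one of four like flat round rubber pads, 72 mm across, in a row at 84 mm spacing on a low fixed aluminium stand, which may lie at any angle, left or right. Origin: centre of the pad's top face, 9 mm above the table; y along the row towards the end plate, z up
- flask_center (a point): a conical clear glass flask with a dark stopper, 62 mm across the base, 29 mm at the neck, 115 mm tall, standing on the draining mat; not to be moved. The point is on its axis, half-way up; z up
- beaker_center (a point): an open white plastic beaker, 58 mm in diameter, 75 mm tall, standing on the draining mat; not to be moved. The point is on its axis, half-way up; z up
There are look-alikes about, which are no part of the job. Leave any green look-alike of the part that bears bottle_m_center alone.

How it is judged (in metres and radians):
At the end, for the whole second after the job is handed in: Each bottle stands upright (within 0.1 rad) and at rest on its own pad in the order of size, its axis within 12 mm of the pad's centre and its base on the pad (height within 6 mm); the flask and the beaker stand upright within 30 mm of where they began (horizontal distance between bottle_xl_center and pad1 below 0.012 m and z of bottle_xl_center in the frame of pad1 between 0.05 and 0.062 m and angle between each of bottle_xl_center, bottle_l_center, bottle_m_center, bottle_s_center, flask_center, beaker_center's own z axis and vertical below 0.1 rad and linear speed of each of bottle_xl, bottle_l, bottle_m, bottle_s below 0.02 m/s and angular speed of each of bottle_xl, bottle_l, bottle_m, bottle_s below 0.2 rad/s and horizontal distance between bottle_l_center and pad2 below 0.012 m and z of bottle_l_center in the frame of pad2 between 0.0405 and 0.0525 m and horizontal distance between bottle_m_center and pad3 below 0.012 m and z of bottle_m_center in the frame of pad3 between 0.032 and 0.044 m and horizontal distance between bottle_s_center and pad4 below 0.012 m and z of bottle_s_center in the frame of pad4 between 0.024 and 0.036 m and distance of each of flask_center, beaker_center from where it was at the start of the episode below 0.03 m); the robot touches nothing.
It fails at once if a bottle is tipped over (more than 40 degrees) (angle between any of bottle_xl_center, bottle_l_center, bottle_m_center, bottle_s_center's own z axis and vertical above 0.7 rad).
It fails at once if a bottle is dropped (let go more than 35 mm above the pads) ((height (world z) of bottle_xl_center above 0.1 m and contact force between bottle_xl and the fingers below 0.01 N) or (height (world z) of bottle_l_center above 0.0905 m and contact force between bottle_l and the fingers below 0.01 N) or (height (world z) of bottle_m_center above 0.082 m and contact force between bottle_m and the fingers below 0.01 N) or (height (world z) of bottle_s_center above 0.074 m and contact force between bottle_s and the fingers below 0.01 N)).
It fails at once if the flask or the beaker is pushed more than 30 mm from its place or tipped ((distance of flask_center from where it was at the start of the episode above 0.03 m or angle between flask_center's own z axis and vertical above 0.35 rad) or (distance of beaker_center from where it was at the start of the episode above 0.03 m or angle between beaker_center's own z axis and vertical above 0.35 rad)).
It also fails if it takes over 112 s, if anything falls off the work surface, if the arm or the gripper's body presses on something with over 40 N, if the wrist force passes 120 N, or if a joint passes its speed limit or range.

## Working session

There is one attempt and no reset: what is moved stays moved. The work goes in short steps, Python scripts to look and compute and a tool call to move; the robot and the scene stay as the last step left them, time stands still between calls to the robot, and variables do not carry over. Pictures are saved under pics/ and viewed, at most 14 in all, crops included, and the job is handed in when it is done.

Besides the shell and the picture viewer there is one more tool, called after ">>>" as name(argument=value, ...), one argument or row to a line, values as JSON. servo_tool: Moves the arm, as the interface text tells. Its arguments: {"type":"object","properties":{"steps":{"type":"array"},"newtons":{"type":"number"}},"required":["steps"]}

```bash
ls; mkdir -p pics
python3 - <<'E'
from rig import env
import cv2,numpy as np
for n in ("scene","top"):
    im,d=env.get_image(n); m=env.camera_model(n)
    cv2.imwrite(f"pics/{n}0.png",im[...,::-1]); np.savez(f"{n}0.npz",im=im,d=d,T=m["T"],f=210/np.tan(np.radians(m["fovy"]/2)),c=(m["cx"],m["cy"]))
    print(n,m["fovy"],m["cx"],m["cy"],np.round(m["T"],3).tolist())
s=env.observe();print(s["time_s"],s["position"],np.round(s["tool_rot"],2).tolist())
E
```

```text
pics
scene 55.458989352230276 277.243303922861 208.88028364541051 [[0.796, 0.509, -0.328, 0.883], [0.605, -0.664, 0.439, -0.393], [0.005, -0.548, -0.836, 0.852], [0.0, 0.0, 0.0, 1.0]]
top 43.098997186029194 275.5863356160057 210.20728519697082 [[0.1, -0.972, 0.214, 0.335], [-0.995, -0.099, 0.018, -0.013], [0.004, -0.214, -0.977, 1.218], [0.0, 0.0, 0.0, 1.0]]
0.1 [0.20934082 0.5083214  0.24977675] [[-0.92, 0.38, -0.0], [0.38, 0.92, -0.0], [0.0, -0.0, -1.0]]
```

View pics/top0.png

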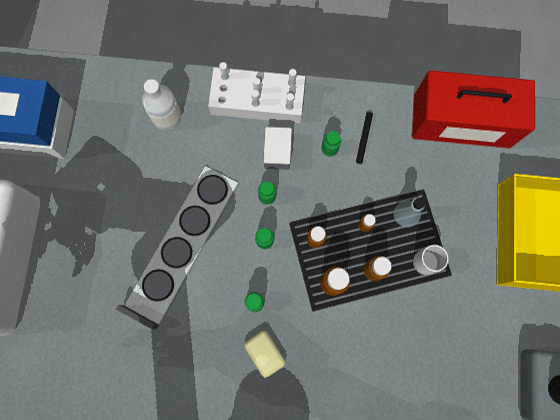

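View pics/scene0.png

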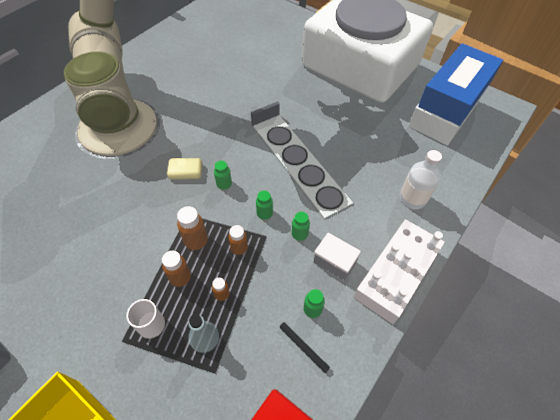

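The top view shows:

- **Amber bottles:** XL (338,279), L (380,266), M (317,234) and S (369,220).
- **Look-alikes:** four green bottles at (254,302), (264,238), (267,192) and (331,143), plus a clear white-capped bottle at (160,105). I choose the amber ones on the mat.
- **Leave standing:** flask (408,210) and beaker (431,261).
- **Stand:** the end plate is at (138,316), with pads 1 to 4 at (158,285), (177,252), (195,221) and (212,189).

```bash
cat > h.py <<'E'
import numpy as np,cv2
def load(n):
    z=np.load(n); return z["im"],z["d"],z["T"],float(z["f"]),z["c"]
def cloud(d,T,f,c):
    v,u=np.mgrid[:420,:560]; P=np.stack([(u-c[0])/f*d,(v-c[1])/f*d,d],-1)
    return P@T[:3,:3].T+T[:3,3]
def plane(u,v,z,T,f,c):
    r=T[:3,:3]@np.array([(u-c[0])/f,(v-c[1])/f,1]); return T[:3,3]+r*(z-T[2,3])/r[2]
E
python3 - <<'E'
from h import *
im,d,T,f,c=load("top0.npz"); W=cloud(d,T,f,c); v,u=np.mgrid[:420,:560]
H={"xl":(338,279,.117,.044),"l":(380,266,.098,.038),"m":(317,234,.081,.032),"s":(369,220,.065,.026),
"g1":(254,302,.076,.032),"g2":(264,238,.076,.032),"g3":(267,192,.076,.032),"g4":(331,143,.076,.032),"beaker":(431,261,.08,.058)}
for n,(a,b,z,w) in H.items():
    m=(np.hypot(u-a,v-b)<22)&(abs(W[...,2]-z)<.007)
    q=W[m][:,:2]; (ctr,r)=cv2.minEnclosingCircle(q.astype(np.float32))
    print(n,m.sum(),"z %.3f"%np.median(W[m][:,2]),"mean",q.mean(0).round(4),"circ",np.round(ctr,4),"dia %.3f/%.3f"%(2*r,w),"plane",plane(u[m].mean(),v[m].mean(),z,T,f,c).round(4)[:2])
g=im.max(-1)
P=[]
for a,b in((158,285),(177,252),(195,221),(212,189)):
    m=((g<70)&(np.hypot(u-a,v-b)<19)).astype(np.uint8)
    k,l,st,ce=cv2.connectedComponentsWithStats(m); i=1+np.argmax(st[1:,4]); 
    p=plane(*ce[i],.009,T,f,c); P.append(p[:2]); print("pad",p.round(4),st[i],"z",np.median(W[l==i][:,2]).round(4))
P=np.array(P);print(np.linalg.norm(np.diff(P,axis=0),axis=1),np.degrees(np.arctan2(*(P[0]-P[3])[::-1])))
# mat angle: amber grid
E
python3 - <<'E'
import cv2
a=cv2.imread('pics/top0.png')
cv2.imwrite('pics/crop.png',cv2.resize(a[165:335,110:470],None,fx=2.2,fy=2.2,interpolation=cv2.INTER_CUBIC))
E
```

```text
xl 353 z 0.116 mean [ 0.4452 -0.1358] circ [ 0.4456 -0.1359] dia 0.044/0.044 plane [ 0.4451 -0.1357]
l 258 z 0.097 mean [ 0.4834 -0.2274] circ [ 0.4835 -0.2275] dia 0.038/0.038 plane [ 0.4832 -0.2273]
m 166 z 0.081 mean [ 0.5413 -0.0879] circ [ 0.5416 -0.0881] dia 0.033/0.032 plane [ 0.5412 -0.0879]
s 104 z 0.065 mean [ 0.5866 -0.2   ] circ [ 0.5867 -0.2003] dia 0.026/0.026 plane [ 0.5864 -0.1998]
g1 178 z 0.076 mean [0.3843 0.0352] circ [0.3843 0.0353] dia 0.032/0.032 plane [0.3842 0.0352]
g2 167 z 0.076 mean [0.5273 0.0278] circ [0.5277 0.0281] dia 0.033/0.032 plane [0.5273 0.0278]
g3 159 z 0.076 mean [0.6325 0.033 ] circ [0.6328 0.0332] dia 0.031/0.032 plane [0.6325 0.0329]
g4 158 z 0.075 mean [ 0.7655 -0.104 ] circ [ 0.7668 -0.105 ] dia 0.034/0.032 plane [ 0.7651 -0.1039]
beaker 149 z 0.079 mean [ 0.5134 -0.3434] circ [ 0.5125 -0.3438] dia 0.061/0.058 plane [ 0.5131 -0.3429]
pad [0.4019 0.2542 0.009 ] [142 269  32  32 218] z 0.009
pad [0.4793 0.2245 0.009 ] [161 237  31  31 206] z 0.0089
pad [0.5565 0.1936 0.009 ] [179 206  31  30 197] z 0.0089
pad [0.6344 0.1613 0.009 ] [197 175  31  29 202] z 0.0088
[0.08284509 0.08318373 0.08431918] 158.22979293921557
```

View pics/crop.png

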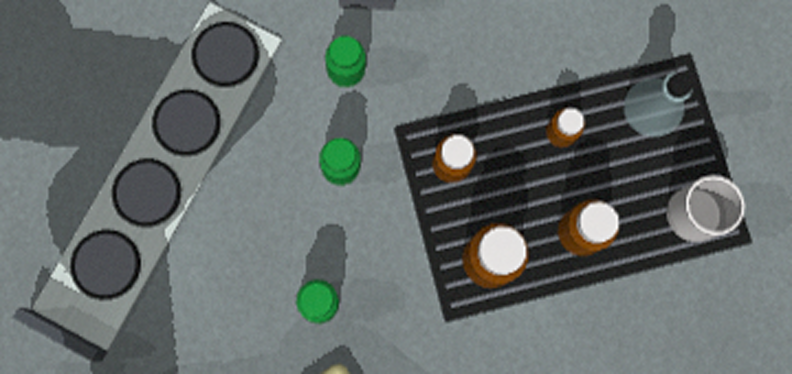

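The close crop confirms the choice: four amber bottles with white caps, and the measured cap diameters and heights match the sizes given. The bottles go to the stand smallest first. The jaws are already across the row, so no yaw is needed.

>>> servo_tool(
  steps=[
    {"tx": 1.9,"ty": -3.54,"claw": 6},
    {"tx": 1.9,"ty": -3.54,"claw": 6},
    {"tx": 1.9,"ty": -3.54,"claw": 6},
    {"tx": 1.9,"ty": -3.54,"claw": 6},
    {"tx": 1.9,"ty": -3.54,"claw": 6},
    {"tx": 1.9,"ty": -3.54,"claw": 6},
    {"tx": 1.9,"ty": -3.54,"claw": 6},
    {"tx": 1.9,"ty": -3.54,"claw": 6},
    {"tx": 1.9,"ty": -3.54,"claw": 6},
    {"tx": 1.9,"ty": -3.54,"claw": 6},
    {"tx": 1.9,"ty": -3.54,"claw": 6},
    {"tx": 1.9,"ty": -3.54,"claw": 6},
    {"tx": 1.9,"ty": -3.54,"claw": 6},
    {"tx": 1.9,"ty": -3.54,"claw": 6},
    {"tx": 1.9,"ty": -3.54,"claw": 6},
    {"tx": 1.9,"ty": -3.54,"claw": 6},
    {"tx": 1.9,"ty": -3.54,"claw": 6},
    {"tx": 1.9,"ty": -3.54,"claw": 6},
    {"tx": 1.9,"ty": -3.54,"claw": 6},
    {"tx": 1.6,"ty": -3.54,"claw": 6},
  ],
  newtons=40,
)

```text
invalid input at $.steps[0]: expected keys tx, ty, tz, yaw, claw
```

>>> servo_tool(
  steps=[
    {"tx": 1.9,"ty": -3.54,"tz": 0,"yaw": 0,"claw": 6},
    {"tx": 1.9,"ty": -3.54,"tz": 0,"yaw": 0,"claw": 6},
    {"tx": 1.9,"ty": -3.54,"tz": 0,"yaw": 0,"claw": 6},
    {"tx": 1.9,"ty": -3.54,"tz": 0,"yaw": 0,"claw": 6},
    {"tx": 1.9,"ty": -3.54,"tz": 0,"yaw": 0,"claw": 6},
    {"tx": 1.9,"ty": -3.54,"tz": 0,"yaw": 0,"claw": 6},
    {"tx": 1.9,"ty": -3.54,"tz": 0,"yaw": 0,"claw": 6},
    {"tx": 1.9,"ty": -3.54,"tz": 0,"yaw": 0,"claw": 6},
    {"tx": 1.9,"ty": -3.54,"tz": 0,"yaw": 0,"claw": 6},
    {"tx": 1.9,"ty": -3.54,"tz": 0,"yaw": 0,"claw": 6},
    {"tx": 1.9,"ty": -3.54,"tz": 0,"yaw": 0,"claw": 6},
    {"tx": 1.9,"ty": -3.54,"tz": 0,"yaw": 0,"claw": 6},
    {"tx": 1.9,"ty": -3.54,"tz": 0,"yaw": 0,"claw": 6},
    {"tx": 1.9,"ty": -3.54,"tz": 0,"yaw": 0,"claw": 6},
    {"tx": 1.9,"ty": -3.54,"tz": 0,"yaw": 0,"claw": 6},
    {"tx": 1.9,"ty": -3.54,"tz": 0,"yaw": 0,"claw": 6},
    {"tx": 1.9,"ty": -3.54,"tz": 0,"yaw": 0,"claw": 6},
    {"tx": 1.9,"ty": -3.54,"tz": 0,"yaw": 0,"claw": 6},
    {"tx": 1.6,"ty": -3.5,"tz": 0,"yaw": 0,"claw": 6},
    {"tx": 0,"ty": 0,"tz": 0,"yaw": 0,"claw": 6},
  ],
  newtons=40,
)

```text
time_s: 2.1
position: [0.5684, -0.1676, 0.2489]
tool_rot: [[-0.923, 0.384, -0.001], [0.384, 0.923, -0.0], [0.001, -0.001, -1.0]]
ft_force: [-0.6, -0.1, -1.3]
grip_width: 0.0602
gripper_force: 0.0
```

>>> servo_tool(
  steps=[
    {"tx": 0.9,"ty": -1.6,"tz": -3,"yaw": 0,"claw": 6},
    {"tx": 0.9,"ty": -1.6,"tz": -3,"yaw": 0,"claw": 6},
    {"tx": 0,"ty": 0,"tz": -3,"yaw": 0,"claw": 6},
    {"tx": 0,"ty": 0,"tz": 0,"yaw": 0,"claw": 6},
    {"tx": 0,"ty": 0,"tz": 0,"yaw": 0,"claw": 6},
  ],
)

```text
time_s: 2.6
position: [0.5855, -0.1952, 0.161]
tool_rot: [[-0.925, 0.381, -0.0], [0.381, 0.925, 0.0], [0.0, 0.0, -1.0]]
ft_force: [0.7, -0.3, -0.5]
grip_width: 0.06
gripper_force: 0.0
```

Run:
```python
from rig import env
import cv2
s=env.observe();print(s["position"],env.tcp_to_tips)
m=env.camera_model("wrist");print(m["T"].round(3).tolist() if hasattr(m["T"],'round') else m["T"])
im,d=env.get_image("wrist");cv2.imwrite("pics/w1.png",im[...,::-1])
```

```text
[ 0.58554233 -0.19523809  0.16096648] 0.019
[[0.38, 0.888, 0.26, 0.519], [0.925, -0.365, -0.107, -0.169], [-0.0, 0.281, -0.96, 0.285], [0.0, 0.0, 0.0, 1.0]]
```

View pics/w1.png

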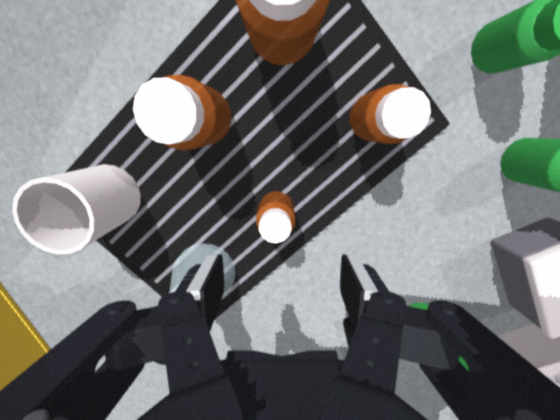

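The wrist view shows bottle S at (275,215), flask base near (200,270), L at (180,110), M at (400,112). I'll check S against the top measurement.

Run:
```python
from rig import env
from h import *
m=env.camera_model("wrist");s=env.observe()
im,d=env.get_image("wrist");T=np.array(m["T"]);f=210/np.tan(np.radians(m["fovy"]/2));W=cloud(d,T,f,(m["cx"],m["cy"]))
v,u=np.mgrid[:420,:560];print(s["position"])
for n,a,b,z in(("s",275,222,.065),("m",402,112,.081),("l",168,110,.098)):
    k=(np.hypot(u-a,v-b)<45)&(abs(W[...,2]-z)<.006)&(im.min(-1)>150)
    p,r=cv2.minEnclosingCircle(W[k][:,:2].astype(np.float32));print(n,k.sum(),np.round(p,4),round(2*r,3),W[k].mean(0).round(4))
k=(np.hypot(u-200,v-270)<40)&(W[...,2]>.02);print("flask-ish",W[k].mean(0),k.sum())
```

```text
[ 0.58593768 -0.19544607  0.16197143]
s 816 [ 0.5879 -0.2034] 0.026 [ 0.587  -0.2032  0.0652]
m 1998 [ 0.5428 -0.0913] 0.032 [ 0.542  -0.092   0.0812]
l 3284 [ 0.4848 -0.2308] 0.038 [ 0.4847 -0.2302  0.0983]
flask-ish [ 0.57920487 -0.24584447  0.12961839] 3062
```

>>> servo_tool(
  steps=[
    {"tx": 0.1,"ty": -0.6,"tz": -2,"yaw": 0,"claw": 6},
    {"tx": 0,"ty": 0,"tz": -2.5,"yaw": 0,"claw": 6},
    {"tx": 0,"ty": 0,"tz": -2.5,"yaw": 0,"claw": 6},
    {"tx": 0,"ty": 0,"tz": -2.5,"yaw": 0,"claw": 6},
    {"tx": 0,"ty": 0,"tz": -2,"yaw": 0,"claw": 6},
    {"tx": 0,"ty": 0,"tz": -1,"yaw": 0,"claw": 6},
    {"tx": 0,"ty": 0,"tz": 0,"yaw": 0,"claw": 6},
    {"tx": 0,"ty": 0,"tz": 0,"yaw": 0,"claw": 3},
    {"tx": 0,"ty": 0,"tz": 0,"yaw": 0,"claw": 3},
    {"tx": 0,"ty": 0,"tz": 0,"yaw": 0,"claw": 3},
    {"tx": 0,"ty": 0,"tz": 0,"yaw": 0,"claw": 3},
    {"tx": 0,"ty": 0,"tz": 0,"yaw": 0,"claw": 3},
    {"tx": 0,"ty": 0,"tz": 0,"yaw": 0,"claw": 3},
  ],
  newtons=40,
)

```text
time_s: 4.0
position: [0.5873, -0.202, 0.037]
tool_rot: [[-0.925, 0.381, 0.003], [0.381, 0.925, -0.001], [-0.003, -0.0, -1.0]]
ft_force: [-1.2, 0.6, 6.7]
grip_width: 0.0327
gripper_force: 40.2
```

>>> servo_tool(
  steps=[
    {"tx": 0,"ty": 0,"tz": 1,"yaw": 0,"claw": 2.5},
    {"tx": 0,"ty": 0,"tz": 3,"yaw": 0,"claw": 2.5},
    {"tx": 0,"ty": 0,"tz": 4,"yaw": 0,"claw": 2.5},
    {"tx": 0,"ty": 0,"tz": 4,"yaw": 0,"claw": 2.5},
    {"tx": 0,"ty": 0,"tz": 3,"yaw": 0,"claw": 2.5},
    {"tx": 0.4,"ty": 1.4,"tz": 0,"yaw": 0,"claw": 2.5},
    {"tx": 0.4,"ty": 3,"tz": 0,"yaw": 0,"claw": 2.5},
    {"tx": 0.4,"ty": 3,"tz": 0,"yaw": 0,"claw": 2.5},
    {"tx": 0.4,"ty": 3,"tz": 0,"yaw": 0,"claw": 2.5},
    {"tx": 0.4,"ty": 4,"tz": 0,"yaw": 0,"claw": 2.5},
    {"tx": 0.4,"ty": 4,"tz": 0,"yaw": 0,"claw": 2.5},
    {"tx": 0.4,"ty": 4,"tz": 0,"yaw": 0,"claw": 2.5},
    {"tx": 0.4,"ty": 4,"tz": 0,"yaw": 0,"claw": 2.5},
    {"tx": 0.4,"ty": 4,"tz": 0,"yaw": 0,"claw": 2.5},
    {"tx": 0.4,"ty": 3,"tz": 0,"yaw": 0,"claw": 2.5},
    {"tx": 0.4,"ty": 2,"tz": 0,"yaw": 0,"claw": 2.5},
    {"tx": 0.4,"ty": 1,"tz": 0,"yaw": 0,"claw": 2.5},
    {"tx": 0,"ty": 0,"tz": 0,"yaw": 0,"claw": 2.5},
    {"tx": 0,"ty": 0,"tz": 0,"yaw": 0,"claw": 2.5},
  ],
)

```text
time_s: 5.9
position: [0.6344, 0.1616, 0.185]
tool_rot: [[-0.924, 0.381, -0.001], [0.381, 0.924, -0.0], [0.0, -0.001, -1.0]]
ft_force: [0.7, -0.1, -0.7]
grip_width: 0.0325
gripper_force: 39.8
```

Run:
```python
from rig import env
from h import *
m=env.camera_model("wrist");s=env.observe();print(s["position"],s["grip_width"],s["gripper_force"])
im,d=env.get_image("wrist");cv2.imwrite("pics/w2.png",im[...,::-1])
np.savez("w2.npz",im=im,d=d,T=m["T"],f=210/np.tan(np.radians(m["fovy"]/2)),c=(m["cx"],m["cy"]))
```

```text
[0.63438534 0.16157744 0.18503992] 0.03254513002700253 39.83445179765113
```

View pics/w2.png

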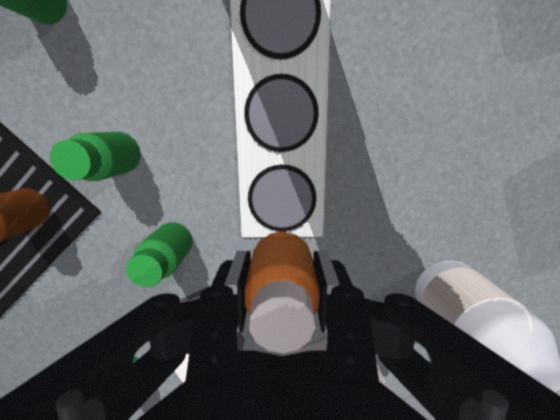

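Bottle S is held at (282,300). The stand's open end is near row 237, with pads 4, 3 and 2 at (282,197), (282,112) and (280,13).

Run:
```python
from h import *
im,d,T,f,c=load("w2.npz");W=cloud(d,T,f,c)
g=(im.max(-1)<70).astype(np.uint8); v,u=np.mgrid[:420,:560]
for a,b in((282,197),(282,112)):
    m=(g>0)&(np.hypot(u-a,v-b)<46)&(v<230)&(v>60)
    k,l,st,ce=cv2.connectedComponentsWithStats(m.astype(np.uint8)); i=1+np.argmax(st[1:,4])
    cs,_=cv2.findContours((l==i).astype(np.uint8),cv2.RETR_EXTERNAL,cv2.CHAIN_APPROX_NONE)
    pts=np.array([plane(x,y,.009,T,f,c)[:2] for x,y in cs[0][:,0]],np.float32)
    e=cv2.fitEllipse(pts*1000);print(np.round(e[0],1),np.round(e[1],1),np.median(W[l==i][:,2]))
```

```text
[635.2 160.2] [69.  69.4] 0.009448239336687564
[557.3 191.4] [69.4 70.1] 0.009484580759463707
```

>>> servo_tool(
  steps=[
    {"tx": 0.05,"ty": -0.05,"tz": -2,"yaw": 0,"claw": 2.5},
    {"tx": 0,"ty": 0,"tz": -3,"yaw": 0,"claw": 2.5},
    {"tx": 0,"ty": 0,"tz": -3,"yaw": 0,"claw": 2.5},
    {"tx": 0,"ty": 0,"tz": -3,"yaw": 0,"claw": 2.5},
    {"tx": 0,"ty": 0,"tz": -2,"yaw": 0,"claw": 2.5},
    {"tx": 0,"ty": 0,"tz": -0.8,"yaw": 0,"claw": 2.5},
    {"tx": 0,"ty": 0,"tz": -0.3,"yaw": 0,"claw": 2.5},
    {"tx": 0,"ty": 0,"tz": -0.2,"yaw": 0,"claw": 2.5},
    {"tx": 0,"ty": 0,"tz": 0,"yaw": 0,"claw": 2.5},
    {"tx": 0,"ty": 0,"tz": 0,"yaw": 0,"claw": 2.5},
  ],
)

```text
time_s: 6.95
position: [0.6354, 0.1618, 0.0433]
tool_rot: [[-0.925, 0.381, 0.002], [0.381, 0.925, 0.0], [-0.001, 0.001, -1.0]]
ft_force: [-0.9, -0.0, 0.1]
grip_width: 0.0328
gripper_force: 39.8
```

>>> servo_tool(
  steps=[
    {"tx": 0,"ty": 0,"tz": -0.1,"yaw": 0,"claw": 2.5},
    {"tx": 0,"ty": 0,"tz": -0.1,"yaw": 0,"claw": 2.5},
    {"tx": 0,"ty": 0,"tz": 0,"yaw": 0,"claw": 2.5},
    {"tx": 0,"ty": 0,"tz": 0,"yaw": 0,"claw": 3.5},
    {"tx": 0,"ty": 0,"tz": 0,"yaw": 0,"claw": 4},
    {"tx": 0,"ty": 0,"tz": 0,"yaw": 0,"claw": 5},
    {"tx": 0,"ty": 0,"tz": 0,"yaw": 0,"claw": 6},
    {"tx": 0,"ty": 0,"tz": 0,"yaw": 0,"claw": 6},
    {"tx": 0,"ty": 0,"tz": 1,"yaw": 0,"claw": 6},
    {"tx": 0,"ty": 0,"tz": 3,"yaw": 0,"claw": 6},
    {"tx": 0,"ty": 0,"tz": 4,"yaw": 0,"claw": 6},
    {"tx": 0,"ty": 0,"tz": 4,"yaw": 0,"claw": 6},
    {"tx": 0,"ty": 0,"tz": 4,"yaw": 0,"claw": 6},
    {"tx": 0,"ty": 0,"tz": 0,"yaw": 0,"claw": 6},
  ],
)

```text
time_s: 8.35
position: [0.6368, 0.162, 0.2076]
tool_rot: [[-0.925, 0.381, 0.012], [0.381, 0.925, 0.001], [-0.011, 0.005, -1.0]]
ft_force: [-0.3, -0.2, 0.4]
grip_width: 0.0599
gripper_force: 0.0
```

>>> servo_tool(
  steps=[
    {"tx": -0.8,"ty": -2,"tz": 0,"yaw": 0,"claw": 6.5},
    {"tx": -1.2,"ty": -3.3,"tz": 0,"yaw": 0,"claw": 6.5},
    {"tx": -1.2,"ty": -3.3,"tz": 0,"yaw": 0,"claw": 6.5},
    {"tx": -1.2,"ty": -3.3,"tz": 0,"yaw": 0,"claw": 6.5},
    {"tx": -1.2,"ty": -3.3,"tz": 0,"yaw": 0,"claw": 6.5},
    {"tx": -1.2,"ty": -3.3,"tz": 0,"yaw": 0,"claw": 6.5},
    {"tx": -1.2,"ty": -3.3,"tz": 0,"yaw": 0,"claw": 6.5},
    {"tx": -0.9,"ty": -2.3,"tz": 0,"yaw": 0,"claw": 6.5},
    {"tx": -0.5,"ty": -1,"tz": -2,"yaw": 0,"claw": 6.5},
    {"tx": 0,"ty": 0,"tz": -3,"yaw": 0,"claw": 6.5},
    {"tx": 0,"ty": 0,"tz": -2,"yaw": 0,"claw": 6.5},
    {"tx": 0,"ty": 0,"tz": 0,"yaw": 0,"claw": 6.5},
    {"tx": 0,"ty": 0,"tz": 0,"yaw": 0,"claw": 6.5},
  ],
)

```text
time_s: 9.65
position: [0.5412, -0.0892, 0.131]
tool_rot: [[-0.925, 0.381, 0.0], [0.381, 0.925, -0.0], [-0.0, 0.0, -1.0]]
ft_force: [0.5, -0.2, 0.4]
grip_width: 0.0652
gripper_force: 0.0
```

>>> servo_tool(
  steps=[
    {"tx": 0.05,"ty": -0.05,"tz": -2.5,"yaw": 0,"claw": 6.5},
    {"tx": 0,"ty": 0,"tz": -2.5,"yaw": 0,"claw": 6.5},
    {"tx": 0,"ty": 0,"tz": -2.5,"yaw": 0,"claw": 6.5},
    {"tx": 0,"ty": 0,"tz": -1.1,"yaw": 0,"claw": 6.5},
    {"tx": 0,"ty": 0,"tz": 0,"yaw": 0,"claw": 6.5},
    {"tx": 0,"ty": 0,"tz": 0,"yaw": 0,"claw": 3.5},
    {"tx": 0,"ty": 0,"tz": 0,"yaw": 0,"claw": 3.5},
    {"tx": 0,"ty": 0,"tz": 0,"yaw": 0,"claw": 3.5},
    {"tx": 0,"ty": 0,"tz": 0,"yaw": 0,"claw": 3.5},
    {"tx": 0,"ty": 0,"tz": 0,"yaw": 0,"claw": 3.5},
    {"tx": 0,"ty": 0,"tz": 0,"yaw": 0,"claw": 3.5},
  ],
  newtons=45,
)

```text
time_s: 10.75
position: [0.5423, -0.09, 0.0461]
tool_rot: [[-0.925, 0.381, 0.003], [0.381, 0.925, -0.001], [-0.003, 0.0, -1.0]]
ft_force: [-0.6, -0.4, 6.5]
grip_width: 0.0407
gripper_force: 45.9
```

>>> servo_tool(
  steps=[
    {"tx": 0,"ty": 0,"tz": 1,"yaw": 0,"claw": 3.3},
    {"tx": 0,"ty": 0,"tz": 3,"yaw": 0,"claw": 3.3},
    {"tx": 0,"ty": 0,"tz": 4,"yaw": 0,"claw": 3.3},
    {"tx": 0,"ty": 0,"tz": 4,"yaw": 0,"claw": 3.3},
    {"tx": 0,"ty": 0,"tz": 3,"yaw": 0,"claw": 3.3},
    {"tx": 0.15,"ty": 1.5,"tz": 0,"yaw": 0,"claw": 3.3},
    {"tx": 0.15,"ty": 3,"tz": 0,"yaw": 0,"claw": 3.3},
    {"tx": 0.15,"ty": 4,"tz": 0,"yaw": 0,"claw": 3.3},
    {"tx": 0.15,"ty": 4,"tz": 0,"yaw": 0,"claw": 3.3},
    {"tx": 0.15,"ty": 4,"tz": 0,"yaw": 0,"claw": 3.3},
    {"tx": 0.15,"ty": 4,"tz": 0,"yaw": 0,"claw": 3.3},
    {"tx": 0.15,"ty": 3.5,"tz": 0,"yaw": 0,"claw": 3.3},
    {"tx": 0.15,"ty": 2.5,"tz": 0,"yaw": 0,"claw": 3.3},
    {"tx": 0.15,"ty": 1.2,"tz": 0,"yaw": 0,"claw": 3.3},
    {"tx": 0.15,"ty": 0.5,"tz": 0,"yaw": 0,"claw": 3.3},
    {"tx": 0,"ty": 0,"tz": -2,"yaw": 0,"claw": 3.3},
    {"tx": 0,"ty": 0,"tz": -3,"yaw": 0,"claw": 3.3},
    {"tx": 0,"ty": 0,"tz": -3,"yaw": 0,"claw": 3.3},
    {"tx": 0,"ty": 0,"tz": -1,"yaw": 0,"claw": 3.3},
    {"tx": 0,"ty": 0,"tz": 0,"yaw": 0,"claw": 3.3},
  ],
)

```text
time_s: 12.75
position: [0.5562, 0.1915, 0.1034]
tool_rot: [[-0.924, 0.382, -0.003], [0.382, 0.924, -0.0], [0.002, -0.001, -1.0]]
ft_force: [0.2, 0.1, -0.6]
grip_width: 0.041
gripper_force: 45.8
```

>>> servo_tool(
  steps=[
    {"tx": 0.05,"ty": 0.05,"tz": -2,"yaw": 0,"claw": 3.3},
    {"tx": 0,"ty": 0,"tz": -2,"yaw": 0,"claw": 3.3},
    {"tx": 0,"ty": 0,"tz": -0.8,"yaw": 0,"claw": 3.3},
    {"tx": 0,"ty": 0,"tz": -0.3,"yaw": 0,"claw": 3.3},
    {"tx": 0,"ty": 0,"tz": -0.2,"yaw": 0,"claw": 3.3},
    {"tx": 0,"ty": 0,"tz": 0,"yaw": 0,"claw": 3.3},
    {"tx": 0,"ty": 0,"tz": 0,"yaw": 0,"claw": 3.3},
  ],
)

```text
time_s: 13.45
position: [0.5574, 0.1928, 0.0521]
tool_rot: [[-0.925, 0.381, 0.001], [0.381, 0.925, 0.0], [-0.001, 0.001, -1.0]]
ft_force: [0.0, 0.3, -1.1]
grip_width: 0.0406
gripper_force: 45.8
```

Lower 2 mm more, release, rise, and travel to L at (.484,-.229).

>>> servo_tool(
  steps=[
    {"tx": 0,"ty": 0,"tz": -0.1,"yaw": 0,"claw": 3.3},
    {"tx": 0,"ty": 0,"tz": -0.1,"yaw": 0,"claw": 3.3},
    {"tx": 0,"ty": 0,"tz": 0,"yaw": 0,"claw": 3.3},
    {"tx": 0,"ty": 0,"tz": 0,"yaw": 0,"claw": 4.3},
    {"tx": 0,"ty": 0,"tz": 0,"yaw": 0,"claw": 5},
    {"tx": 0,"ty": 0,"tz": 0,"yaw": 0,"claw": 6},
    {"tx": 0,"ty": 0,"tz": 0,"yaw": 0,"claw": 7},
    {"tx": 0,"ty": 0,"tz": 0,"yaw": 0,"claw": 7},
    {"tx": 0,"ty": 0,"tz": 1,"yaw": 0,"claw": 7},
    {"tx": 0,"ty": 0,"tz": 3,"yaw": 0,"claw": 7},
    {"tx": 0,"ty": 0,"tz": 4,"yaw": 0,"claw": 7},
    {"tx": 0,"ty": 0,"tz": 4,"yaw": 0,"claw": 7},
    {"tx": 0,"ty": 0,"tz": 4,"yaw": 0,"claw": 7},
    {"tx": 0,"ty": 0,"tz": 0,"yaw": 0,"claw": 7},
  ],
)

```text
time_s: 14.85
position: [0.5587, 0.1932, 0.2158]
tool_rot: [[-0.925, 0.381, 0.011], [0.381, 0.925, 0.001], [-0.01, 0.006, -1.0]]
ft_force: [0.1, 0.8, 0.1]
grip_width: 0.0697
gripper_force: 0.0
```

>>> servo_tool(
  steps=[
    {"tx": -0.4,"ty": -2,"tz": 0,"yaw": 0,"claw": 7.2},
    {"tx": -0.7,"ty": -4,"tz": 0,"yaw": 0,"claw": 7.2},
    {"tx": -0.7,"ty": -4,"tz": 0,"yaw": 0,"claw": 7.2},
    {"tx": -0.7,"ty": -4,"tz": 0,"yaw": 0,"claw": 7.2},
    {"tx": -0.7,"ty": -4,"tz": 0,"yaw": 0,"claw": 7.2},
    {"tx": -0.7,"ty": -4,"tz": 0,"yaw": 0,"claw": 7.2},
    {"tx": -0.7,"ty": -4,"tz": 0,"yaw": 0,"claw": 7.2},
    {"tx": -0.7,"ty": -4,"tz": 0,"yaw": 0,"claw": 7.2},
    {"tx": -0.7,"ty": -4,"tz": 0,"yaw": 0,"claw": 7.2},
    {"tx": -0.7,"ty": -4,"tz": 0,"yaw": 0,"claw": 7.2},
    {"tx": -0.5,"ty": -3,"tz": 0,"yaw": 0,"claw": 7.2},
    {"tx": -0.1,"ty": -1.2,"tz": 0,"yaw": 0,"claw": 7.2},
    {"tx": 0,"ty": 0,"tz": -2,"yaw": 0,"claw": 7.2},
    {"tx": 0,"ty": 0,"tz": -3,"yaw": 0,"claw": 7.2},
    {"tx": 0,"ty": 0,"tz": -2,"yaw": 0,"claw": 7.2},
    {"tx": 0,"ty": 0,"tz": 0,"yaw": 0,"claw": 7.2},
    {"tx": 0,"ty": 0,"tz": 0,"yaw": 0,"claw": 7.2},
  ],
)

```text
time_s: 16.55
position: [0.4844, -0.2288, 0.14]
tool_rot: [[-0.925, 0.38, 0.0], [0.38, 0.925, -0.0], [-0.0, 0.0, -1.0]]
ft_force: [-0.5, -0.7, 0.6]
grip_width: 0.0718
gripper_force: 0.0
```

Run:
```python
from rig import env
import cv2
im,d=env.get_image("scene");cv2.imwrite("pics/s2.png",im[...,::-1])
```

```text
(no output)
```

View pics/s2.png

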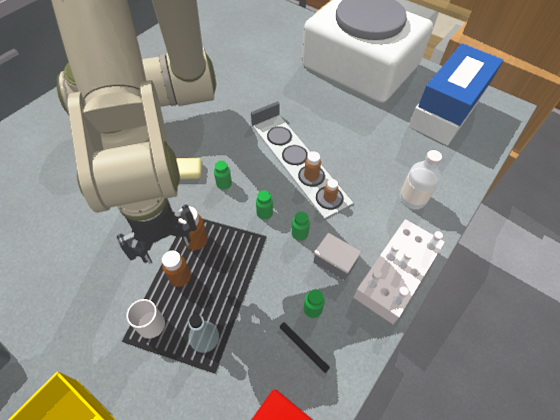

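S and M stand upright on pads 4 and 3, at (332,190) and (312,165). The gripper is above L.

>>> servo_tool(
  steps=[
    {"tx": 0,"ty": 0,"tz": -2.5,"yaw": 0,"claw": 7.2},
    {"tx": 0,"ty": 0,"tz": -2.5,"yaw": 0,"claw": 7.2},
    {"tx": 0,"ty": 0,"tz": -2.5,"yaw": 0,"claw": 7.2},
    {"tx": 0,"ty": 0,"tz": -1,"yaw": 0,"claw": 7.2},
    {"tx": 0,"ty": 0,"tz": 0,"yaw": 0,"claw": 7.2},
    {"tx": 0,"ty": 0,"tz": 0,"yaw": 0,"claw": 4.2},
    {"tx": 0,"ty": 0,"tz": 0,"yaw": 0,"claw": 4.2},
    {"tx": 0,"ty": 0,"tz": 0,"yaw": 0,"claw": 4.2},
    {"tx": 0,"ty": 0,"tz": 0,"yaw": 0,"claw": 4.2},
    {"tx": 0,"ty": 0,"tz": 0,"yaw": 0,"claw": 4.2},
    {"tx": 0,"ty": 0,"tz": 0,"yaw": 0,"claw": 4.2},
  ],
  newtons=50,
)

```text
time_s: 17.7
position: [0.4847, -0.2296, 0.0561]
tool_rot: [[-0.925, 0.381, 0.003], [0.381, 0.925, -0.002], [-0.003, -0.001, -1.0]]
ft_force: [-0.4, 1.6, 7.2]
grip_width: 0.0483
gripper_force: 52.2
```

>>> servo_tool(
  steps=[
    {"tx": 0,"ty": 0,"tz": 1,"yaw": 0,"claw": 4},
    {"tx": 0,"ty": 0,"tz": 3,"yaw": 0,"claw": 4},
    {"tx": 0,"ty": 0,"tz": 4,"yaw": 0,"claw": 4},
    {"tx": 0,"ty": 0,"tz": 4,"yaw": 0,"claw": 4},
    {"tx": 0,"ty": 0,"tz": 3,"yaw": 0,"claw": 4},
    {"tx": 0,"ty": 1.5,"tz": 0,"yaw": 0,"claw": 4},
    {"tx": -0.05,"ty": 3,"tz": 0,"yaw": 0,"claw": 4},
    {"tx": -0.05,"ty": 4,"tz": 0,"yaw": 0,"claw": 4},
    {"tx": -0.05,"ty": 4,"tz": 0,"yaw": 0,"claw": 4},
    {"tx": -0.05,"ty": 4,"tz": 0,"yaw": 0,"claw": 4},
    {"tx": -0.05,"ty": 4,"tz": 0,"yaw": 0,"claw": 4},
    {"tx": -0.05,"ty": 4,"tz": 0,"yaw": 0,"claw": 4},
    {"tx": -0.05,"ty": 4,"tz": 0,"yaw": 0,"claw": 4},
    {"tx": -0.05,"ty": 4,"tz": 0,"yaw": 0,"claw": 4},
    {"tx": -0.05,"ty": 4,"tz": 0,"yaw": 0,"claw": 4},
    {"tx": -0.05,"ty": 4,"tz": 0,"yaw": 0,"claw": 4},
    {"tx": 0,"ty": 3,"tz": 0,"yaw": 0,"claw": 4},
    {"tx": 0,"ty": 1.2,"tz": 0,"yaw": 0,"claw": 4},
    {"tx": 0,"ty": 0.6,"tz": 0,"yaw": 0,"claw": 4},
    {"tx": 0,"ty": 0,"tz": 0,"yaw": 0,"claw": 4},
  ],
)

```text
time_s: 19.7
position: [0.4787, 0.2237, 0.2041]
tool_rot: [[-0.925, 0.381, -0.001], [0.381, 0.925, -0.0], [0.0, -0.001, -1.0]]
ft_force: [0.4, -1.6, -1.4]
grip_width: 0.0486
gripper_force: 52.5
```

>>> servo_tool(
  steps=[
    {"tx": 0,"ty": 0,"tz": -2,"yaw": 0,"claw": 4},
    {"tx": 0,"ty": 0,"tz": -3,"yaw": 0,"claw": 4},
    {"tx": 0,"ty": 0,"tz": -3,"yaw": 0,"claw": 4},
    {"tx": 0,"ty": 0,"tz": -3,"yaw": 0,"claw": 4},
    {"tx": 0,"ty": 0,"tz": -1.5,"yaw": 0,"claw": 4},
    {"tx": 0,"ty": 0,"tz": -0.5,"yaw": 0,"claw": 4},
    {"tx": 0,"ty": 0,"tz": 0,"yaw": 0,"claw": 4},
    {"tx": 0,"ty": 0,"tz": 0,"yaw": 0,"claw": 4},
  ],
)

```text
time_s: 20.5
position: [0.4796, 0.2234, 0.0752]
tool_rot: [[-0.924, 0.382, 0.002], [0.382, 0.924, 0.0], [-0.001, 0.001, -1.0]]
ft_force: [0.7, 0.0, -1.6]
grip_width: 0.0486
gripper_force: 52.4
```

>>> servo_tool(
  steps=[
    {"tx": 0,"ty": 0,"tz": -0.8,"yaw": 0,"claw": 4},
    {"tx": 0,"ty": 0,"tz": -0.4,"yaw": 0,"claw": 4},
    {"tx": 0,"ty": 0,"tz": -0.2,"yaw": 0,"claw": 4},
    {"tx": 0,"ty": 0,"tz": -0.1,"yaw": 0,"claw": 4},
    {"tx": 0,"ty": 0,"tz": 0,"yaw": 0,"claw": 4},
    {"tx": 0,"ty": 0,"tz": 0,"yaw": 0,"claw": 4},
  ],
)

```text
time_s: 21.1
position: [0.4788, 0.2238, 0.0601]
tool_rot: [[-0.925, 0.381, 0.0], [0.381, 0.925, -0.0], [-0.0, -0.0, -1.0]]
ft_force: [-2.6, -1.9, 8.0]
grip_width: 0.0486
gripper_force: 53.5
```

>>> servo_tool(
  steps=[
    {"tx": 0,"ty": 0,"tz": 0,"yaw": 0,"claw": 5.1},
    {"tx": 0,"ty": 0,"tz": 0,"yaw": 0,"claw": 6},
    {"tx": 0,"ty": 0,"tz": 0,"yaw": 0,"claw": 7},
    {"tx": 0,"ty": 0,"tz": 0,"yaw": 0,"claw": 8},
    {"tx": 0,"ty": 0,"tz": 0,"yaw": 0,"claw": 8},
    {"tx": 0,"ty": 0,"tz": 1,"yaw": 0,"claw": 8},
    {"tx": 0,"ty": 0,"tz": 3,"yaw": 0,"claw": 8},
    {"tx": 0,"ty": 0,"tz": 4,"yaw": 0,"claw": 8},
    {"tx": 0,"ty": 0,"tz": 4,"yaw": 0,"claw": 8},
    {"tx": 0,"ty": 0,"tz": 4,"yaw": 0,"claw": 8},
    {"tx": 0,"ty": 0,"tz": 0,"yaw": 0,"claw": 8},
  ],
)

```text
time_s: 22.2
position: [0.4806, 0.2243, 0.2252]
tool_rot: [[-0.925, 0.381, 0.011], [0.381, 0.925, 0.002], [-0.009, 0.006, -1.0]]
ft_force: [-0.4, 0.6, -0.9]
grip_width: 0.0801
gripper_force: 0.0
```

>>> servo_tool(
  steps=[
    {"tx": -0.3,"ty": -3,"tz": 0,"yaw": 0,"claw": 8},
    {"tx": -0.3,"ty": -4,"tz": 0,"yaw": 0,"claw": 8},
    {"tx": -0.3,"ty": -4,"tz": 0,"yaw": 0,"claw": 8},
    {"tx": -0.3,"ty": -4,"tz": 0,"yaw": 0,"claw": 8},
    {"tx": -0.3,"ty": -4,"tz": 0,"yaw": 0,"claw": 8},
    {"tx": -0.3,"ty": -4,"tz": 0,"yaw": 0,"claw": 8},
    {"tx": -0.3,"ty": -4,"tz": 0,"yaw": 0,"claw": 8},
    {"tx": -0.3,"ty": -4,"tz": 0,"yaw": 0,"claw": 8},
    {"tx": -0.4,"ty": -3,"tz": 0,"yaw": 0,"claw": 8},
    {"tx": -0.4,"ty": -2,"tz": 0,"yaw": 0,"claw": 8},
    {"tx": 0,"ty": 0,"tz": 0,"yaw": 0,"claw": 8},
    {"tx": 0,"ty": 0,"tz": 0,"yaw": 0,"claw": 8},
  ],
)

```text
time_s: 23.4
position: [0.4468, -0.1359, 0.2192]
tool_rot: [[-0.924, 0.382, -0.0], [0.382, 0.924, 0.001], [0.001, 0.0, -1.0]]
ft_force: [0.5, 0.6, -1.0]
grip_width: 0.08
gripper_force: 0.0
```

>>> servo_tool(
  steps=[
    {"tx": -0.05,"ty": -0.15,"tz": -2,"yaw": 0,"claw": 8},
    {"tx": 0,"ty": 0,"tz": -3,"yaw": 0,"claw": 8},
    {"tx": 0,"ty": 0,"tz": -3,"yaw": 0,"claw": 8},
    {"tx": 0,"ty": 0,"tz": -2.5,"yaw": 0,"claw": 8},
    {"tx": 0,"ty": 0,"tz": -2,"yaw": 0,"claw": 8},
    {"tx": 0,"ty": 0,"tz": -1.5,"yaw": 0,"claw": 8},
    {"tx": 0,"ty": 0,"tz": -0.9,"yaw": 0,"claw": 8},
    {"tx": 0,"ty": 0,"tz": 0,"yaw": 0,"claw": 8},
    {"tx": 0,"ty": 0,"tz": 0,"yaw": 0,"claw": 5},
    {"tx": 0,"ty": 0,"tz": 0,"yaw": 0,"claw": 5},
    {"tx": 0,"ty": 0,"tz": 0,"yaw": 0,"claw": 5},
    {"tx": 0,"ty": 0,"tz": 0,"yaw": 0,"claw": 5},
    {"tx": 0,"ty": 0,"tz": 0,"yaw": 0,"claw": 5},
    {"tx": 0,"ty": 0,"tz": 0,"yaw": 0,"claw": 5},
  ],
  newtons=60,
)

```text
time_s: 24.8
position: [0.4469, -0.1378, 0.0714]
tool_rot: [[-0.925, 0.381, 0.002], [0.381, 0.925, -0.001], [-0.002, -0.0, -1.0]]
ft_force: [-1.2, 1.8, 5.4]
grip_width: 0.056
gripper_force: 64.9
```

>>> servo_tool(
  steps=[
    {"tx": 0,"ty": 0,"tz": 1,"yaw": 0,"claw": 4.8},
    {"tx": 0,"ty": 0,"tz": 3,"yaw": 0,"claw": 4.8},
    {"tx": 0,"ty": 0,"tz": 4,"yaw": 0,"claw": 4.8},
    {"tx": 0,"ty": 0,"tz": 4,"yaw": 0,"claw": 4.8},
    {"tx": 0,"ty": 0,"tz": 3,"yaw": 0,"claw": 4.8},
    {"tx": 0,"ty": 0,"tz": 1,"yaw": 0,"claw": 4.8},
    {"tx": -0.4,"ty": 1.5,"tz": 0,"yaw": 0,"claw": 4.8},
    {"tx": -0.4,"ty": 3,"tz": 0,"yaw": 0,"claw": 4.8},
    {"tx": -0.4,"ty": 4,"tz": 0,"yaw": 0,"claw": 4.8},
    {"tx": -0.4,"ty": 4,"tz": 0,"yaw": 0,"claw": 4.8},
    {"tx": -0.4,"ty": 4,"tz": 0,"yaw": 0,"claw": 4.8},
    {"tx": -0.4,"ty": 4,"tz": 0,"yaw": 0,"claw": 4.8},
    {"tx": -0.4,"ty": 4,"tz": 0,"yaw": 0,"claw": 4.8},
    {"tx": -0.4,"ty": 4,"tz": 0,"yaw": 0,"claw": 4.8},
    {"tx": -0.4,"ty": 4,"tz": 0,"yaw": 0,"claw": 4.8},
    {"tx": -0.4,"ty": 4,"tz": 0,"yaw": 0,"claw": 4.8},
    {"tx": -0.4,"ty": 2,"tz": 0,"yaw": 0,"claw": 4.8},
    {"tx": -0.2,"ty": 0.75,"tz": 0,"yaw": 0,"claw": 4.8},
    {"tx": 0,"ty": 0,"tz": 0,"yaw": 0,"claw": 4.8},
    {"tx": 0,"ty": 0,"tz": 0,"yaw": 0,"claw": 4.8},
  ],
)

```text
time_s: 26.8
position: [0.4001, 0.2541, 0.2296]
tool_rot: [[-0.924, 0.381, -0.001], [0.381, 0.924, -0.001], [0.001, -0.001, -1.0]]
ft_force: [-0.3, -0.0, -2.9]
grip_width: 0.0557
gripper_force: 65.7
```

>>> servo_tool(
  steps=[
    {"tx": 0,"ty": 0,"tz": -2,"yaw": 0,"claw": 4.8},
    {"tx": 0,"ty": 0,"tz": -3,"yaw": 0,"claw": 4.8},
    {"tx": 0,"ty": 0,"tz": -3,"yaw": 0,"claw": 4.8},
    {"tx": 0,"ty": 0,"tz": -3,"yaw": 0,"claw": 4.8},
    {"tx": 0,"ty": 0,"tz": -2,"yaw": 0,"claw": 4.8},
    {"tx": 0,"ty": 0,"tz": -1,"yaw": 0,"claw": 4.8},
    {"tx": 0,"ty": 0,"tz": 0,"yaw": 0,"claw": 4.8},
    {"tx": 0,"ty": 0,"tz": 0,"yaw": 0,"claw": 4.8},
  ],
)

```text
time_s: 27.6
position: [0.4011, 0.2546, 0.0911]
tool_rot: [[-0.924, 0.382, 0.001], [0.382, 0.924, 0.0], [-0.001, 0.001, -1.0]]
ft_force: [0.1, 0.1, -3.3]
grip_width: 0.0566
gripper_force: 65.6
```

Target z is about 0.0755.

>>> servo_tool(
  steps=[
    {"tx": 0,"ty": 0,"tz": -0.8,"yaw": 0,"claw": 4.8},
    {"tx": 0,"ty": 0,"tz": -0.4,"yaw": 0,"claw": 4.8},
    {"tx": 0,"ty": 0,"tz": -0.2,"yaw": 0,"claw": 4.8},
    {"tx": 0,"ty": 0,"tz": -0.1,"yaw": 0,"claw": 4.8},
    {"tx": 0,"ty": 0,"tz": 0,"yaw": 0,"claw": 4.8},
    {"tx": 0,"ty": 0,"tz": 0,"yaw": 0,"claw": 4.8},
  ],
)

```text
time_s: 28.2
position: [0.4005, 0.2549, 0.0755]
tool_rot: [[-0.925, 0.381, 0.0], [0.381, 0.925, 0.0], [-0.0, 0.0, -1.0]]
ft_force: [-1.0, -0.9, -0.8]
grip_width: 0.0559
gripper_force: 65.9
```

>>> servo_tool(
  steps=[
    {"tx": 0,"ty": 0,"tz": 0,"yaw": 0,"claw": 5.8},
    {"tx": 0,"ty": 0,"tz": 0,"yaw": 0,"claw": 6.5},
    {"tx": 0,"ty": 0,"tz": 0,"yaw": 0,"claw": 7.5},
    {"tx": 0,"ty": 0,"tz": 0,"yaw": 0,"claw": 8.2},
    {"tx": 0,"ty": 0,"tz": 0,"yaw": 0,"claw": 8.2},
    {"tx": 0,"ty": 0,"tz": 1,"yaw": 0,"claw": 8.2},
    {"tx": 0,"ty": 0,"tz": 3,"yaw": 0,"claw": 8.2},
    {"tx": 0,"ty": 0,"tz": 4,"yaw": 0,"claw": 8.2},
    {"tx": 0,"ty": 0,"tz": 4,"yaw": 0,"claw": 8.2},
    {"tx": 0,"ty": 0,"tz": 4,"yaw": 0,"claw": 8.2},
    {"tx": -2,"ty": 3,"tz": 0,"yaw": 0,"claw": 8.2},
    {"tx": -2,"ty": 3,"tz": 0,"yaw": 0,"claw": 8.2},
    {"tx": -2,"ty": 3,"tz": 0,"yaw": 0,"claw": 8.2},
    {"tx": -2,"ty": 3,"tz": 0,"yaw": 0,"claw": 8.2},
    {"tx": -2,"ty": 3,"tz": 0,"yaw": 0,"claw": 8.2},
    {"tx": -2,"ty": 3,"tz": 0,"yaw": 0,"claw": 8.2},
    {"tx": -2,"ty": 3,"tz": 0,"yaw": 0,"claw": 8.2},
    {"tx": -2,"ty": 3,"tz": 0,"yaw": 0,"claw": 8.2},
    {"tx": 0,"ty": 0,"tz": 0,"yaw": 0,"claw": 8.2},
    {"tx": 0,"ty": 0,"tz": 0,"yaw": 0,"claw": 8.2},
  ],
)

```text
time_s: 30.2
position: [0.24, 0.4949, 0.2357]
tool_rot: [[-0.925, 0.38, 0.0], [0.38, 0.925, -0.0], [-0.0, -0.0, -1.0]]
ft_force: [-0.3, 0.2, 0.0]
grip_width: 0.082
gripper_force: 0.0
```

Run:
```python
from rig import env
from h import *
n="top";im,d=env.get_image(n); m=env.camera_model(n);cv2.imwrite("pics/top3.png",im[...,::-1])
W=cloud(d,np.array(m["T"]),210/np.tan(np.radians(m["fovy"]/2)),(m["cx"],m["cy"]))
P={"xl":(.4010,.2551,.121),"l":(.4790,.2240,.102),"m":(.5570,.1928,.085),"s":(.6350,.1617,.069)}
for k,(x,y,z) in P.items():
    q=W[(np.hypot(W[...,0]-x,W[...,1]-y)<.04)&(abs(W[...,2]-z)<.006)]
    c,r=cv2.minEnclosingCircle(q[:,:2].astype(np.float32));print(k,len(q),np.round((c[0]-x,c[1]-y),4),round(2*r,3),np.median(q[:,2]).round(4))
```

```text
xl 362 [-0.002   0.0008] 0.044 0.121
l 253 [-0.0008  0.0007] 0.039 0.1017
m 165 [-0.0006  0.0012] 0.032 0.0847
s 103 [0.     0.0009] 0.026 0.0686
```

View pics/top3.png

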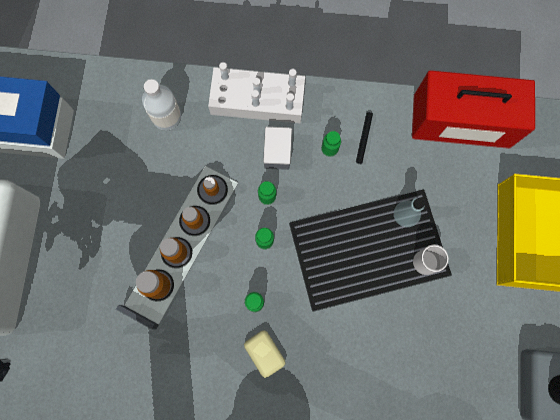

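All four bottles stand within about 2 mm of their pad centres, in order, with XL by the plate at (153,284) and S at (211,186). The flask and beaker have not moved.

```bash
python3 -c "
from rig import env
print(env.close_job())"
```

```text
the job is handed in; nothing more can be done
None
```

The job is handed in at about 30 s: the last top view, taken just before, showed all four amber bottles upright in size order (largest by the end plate), each within about 2 mm of its pad centre, with the flask and beaker still in place.

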